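Shut and bolt the chisel box

ROBOT

A 6-joint arm with a two-finger parallel gripper is mounted at the origin on the work surface. World frame = base frame: x ahead of the robot, y to its left, z up, the work surface at z = 0. Lengths are in m, angles in rad, forces in N, time in s.
With the tool pointing down it reaches from about 0.3 to 0.875 m from the base axis. Payload 6.4 kg.
Tool frame: the origin (TCP) lies midway between the tips of the shut fingers; the grasp point (between the pads) lies ctrl.grip_point_offset behind it (ctrl.grip_point_offset is the distance from the TCP to the grasp point, in m); z points along the fingers, y is the direction in which the jaws open and shut (so a half turn about z gives the same grasp; the last joint's range is limited). The gripper opens to 85 mm and grips with 20 to 120 N. Pads are 22 mm wide; open, the fingers measure 114 mm over their backs; the gripper's body (76 mm by 85 mm) begins 54 mm behind the grasp point. The pads swing forward as they close: fully open they stand 13 mm farther back than shut.
Start: joints at [-1.422, 0.181, 1.607, -0, 1.354, -0.206], TCP at [0.2, -0.539, 0.231] pointing down, gripper open.
Joint ranges: [-2.99, 2.99], [-0.89, 2.07], [0.3, 2.58], [-1.14, 4.28], [0, 2.63], [-3.12, 3.12]. Speed limits (rad/s): [2.57, 2.57, 3.01, 3.14, 3.14, 3.14].

INTERFACE

Orientations are given as a unit quaternion [w, x, y, z].
In Python, from bench import ctrl, viewer gives the robot as it stands.
- The arm moves only by the shell command python3 -m handwheel 'ROWS' [OPENING]. ROWS is JSON, a list of rows, each an object with "travel": the shift along the tool's x, y, z as a fraction of full scale, a list of three; "dr": the turn, a rotation vector about the tool's x, y, z as a fraction of full scale, a list of three. A call has 1 to 20 rows; each row shifts and turns the pose as measured when the row begins, along the tool's axes as they then stand; what a row does not reach is not made up. Full scale, the value 1, is 150 mm for a shift and 30 degrees for a turn. A row lasts 1/12 s, in which the tool goes at most 41.7 mm and 7.16 degrees, less where a joint would pass 70% of its speed; a pose out of reach is approached as far as the arm can. A call with a number of a shift or a turn outside -1 to 1 is refused whole. A call with a gripper value outside its range is refused whole. OPENING is the opening, from -1 (shut) to 1 (fully open), set as the call begins (- or left out, the last holds). The fingers move at their own pace and stop on an object; the grip force is fixed at half the most. Time passes only in rows, so rows that do not move let the fingers close. It gives the time, the measured TCP pose, the force and the opening at its end, in the units of the state.
- ctrl.get_obs(): the state, without advancing time (a new reading comes with each control period).
- viewer.camera(name): name is "side" or "top"; returns the picture (384x512x3 uint8, red, green, blue); there is no depth.
- viewer.get_calibration(name): a dict with "camera_matrix" (3x3 intrinsics, pixels), "R" (3x3) and "t" (3): a world point X has camera coordinates R X + t. Camera axes: x right, y down, z forward; pixel columns grow to the right and rows downward; lengths in m; the calibration is good to about 2 mm. A picture is of the moment at which its call begins. get_calibration takes no time and is no camera call.
- ctrl.hand_in(): hands the job in, once; it reports no verdict.
The state is a dict: "time_s": time; "q": joint angles; "dq": joint speeds; "joint_efforts": joint torques, N m; "eef_pos": TCP position; "eef_rot": TCP orientation; "wrist_force": force on the tool from outside, world axes, zero at the start; "torque": the same for the moment, N m; "opening": opening from 0.0 (shut) to 1.0 (fully open).
Only numpy, scipy, OpenCV 4.12 (cv2) and the standard library are available. Lean on these libraries where they do the work, as an engineer would, in place of code of your own. Each camera call takes 0.05 s, during which the arm holds its last target. There are 200 camera calls.

TASK

Push the sliding lid of the chisel box shut by its dark wooden cleat, until it stops. Then press the yellow spring catch down with one fingertip and keep it down while the other fingertip pushes the red tab, sliding the steel bolt fully home into the staple on the lid; let go, so that the catch springs all the way up again behind the bolt. Only push and press: lift nothing, and leave the tape roll, sanding block, tools, bottles and mug where they are.

Things in the scene. Friction and masses are not known exactly. Their poses are not given: they have to be found in the camera images.
- tool_box: the wooden chisel box, 240 (x) x 364 (y) mm, fixed to the bench; origin on the bench under its middle; z up. At yaw 0 its x points away from the robot and y to the robot's left. Its right half (y < 0) is a fixed deck, top 86 mm above the bench, that carries the bolt and the catch on a steel plate; over its left half (y > 0) runs the sliding lid. All box coordinates below are in this frame, heights above the bench
- slide_lid (a joint): how far the lid stands open (m): 0 shut against its stop, up to 0.07. It opens towards the box's -x, so it is shut by pushing it towards +x. Stiff-running, about 2.5 N; it stays where it is left. Lid board 240 x 168 x 10 mm, top at 86 mm
- lid_cleat (a point): middle of the top of the dark wooden cleat on the lid (18 mm along x, 80 mm along y, 30 mm tall, from 86 to 116 mm height). In the box frame it lies at x = 30 mm minus the lid's opening, y = 95 mm. Push its -x face. The lid also carries a steel staple 14 mm long (20 mm wide mouth, top at 116 mm), which stands at x = -30, y = 14 mm of the box when the lid is shut; it lines up with the bolt only when the lid is within about 4 mm of shut
- bolt (a joint): slide of the steel bolt (m): 0 drawn back, 0.036 fully home in the staple on the lid (hard stop at 0.0365). Moves along the box's +y at 3 N. It has teeth every 12 mm in which the catch's pin engages: with the catch up it is locked (2.5 mm of play), with the catch at least 7 mm down it slides freely; a catch let up partway drops into a tooth gap and stops it. It needs no holding when left
- tab_top (a point): middle of the top (150 mm height) of the upright red tab standing on the bolt, 28 (x) x 10 (y) x 43 mm, from 107 to 150 mm height, turned as the box: box x = -30 mm, y = -100 mm plus the bolt's slide. Push its -y face. The bolt bar beneath it, 12 mm wide, has its top at 107 mm and runs 50 mm towards -y from the tab's middle; nothing on the bolt's line behind the tab stands higher
- catch (a joint): how far the yellow spring catch is pressed (m): 0 up, 0.012 fully down; goes straight down wherever the pad is pressed, springs back. 3 N to start, 8 N fully down
- catch_top (a point): middle of the top face of the yellow pad of the catch: a flat bar 24 (x) x 95 (y) x 7 mm, parallel to the bolt, at box x = 25 mm, y = -155 to -60 mm; the top is 129 mm high when up, 117 mm when fully down. Its middle line is 55 mm from that of the tab (29 mm clear between pad and tab). Nothing stands on or beside it above 111 mm except the tab, so a fingertip can glide along it
- tape_roll: bystander: roll of tape, 56 mm across, 24 mm tall, on the far corner of the deck; origin under its middle
- sanding_block: bystander: cork sanding block 40 x 70 x 22 mm on the near part of the deck; origin under its middle
- mallet: bystander: turned wooden mallet standing on its head, 92 mm across, 235 mm tall, left of the box; origin under its middle
- chisel_red: bystander: chisel with a red handle, 230 mm long along its x, lying right of the box
- bottle_a: bystander: brown glass bottle, 62 mm across, 220 mm tall, beyond the box; origin under its middle
- bottle_b: bystander: brown glass bottle, 62 mm across, 220 mm tall, on the right of the bench
- mug: bystander: blue mug, 80 mm across, 90 mm tall, on the left of the bench

How it is judged:
On the way, in this order (a step that is already met when the one before it is completed fails the run):
1. the lid is shut, the bolt still drawn back (value of joint slide_lid below 0.004 m and value of joint bolt below 0.006 m), for 0.2 s.
2. a fingertip holds the catch down while another pushes the red tab, the bolt being partway (value of joint bolt between 0.008 and 0.03 m and value of joint catch above 0.005 m and contact force between the fingers and catch_c1 above 0.5 N and contact force between the fingers and bolt_c7 above 0.3 N), for 0.05 s.
3. the bolt is home with the catch still held down (value of joint bolt above 0.033 m and value of joint catch above 0.005 m and contact force between the fingers and catch_c1 above 0.5 N), for 0.02 s.
At the end, for the whole second after the job is handed in: lid shut to 5 mm, bolt at least 33 mm of its 36 mm home, catch back up to 2 mm, bystanders at rest (value of joint slide_lid below 0.005 m and value of joint bolt above 0.033 m and value of joint catch below 0.002 m and linear speed of each of tape_roll, sanding_block, mallet, chisel_red, bottle_a, bottle_b, mug below 0.02 m/s); the robot touches nothing.
It fails at once if the catch is let up while the bolt is only partway (value of joint bolt between 0.006 and 0.03 m and value of joint catch below 0.004 m).
It fails at once if a bystander is lifted, carried, tipped or pushed more than 20 mm (distance of any of tape_roll, sanding_block, mallet, chisel_red, bottle_a, bottle_b, mug from where it was at the start of the episode above 0.02 m or angle between any of tape_roll, sanding_block, mallet, bottle_a, bottle_b, mug's own z axis and vertical above 0.5 rad).
It also fails if it takes over 48 s, if anything falls off the work surface, if the arm or the gripper's body presses on something with over 40 N, if the wrist force passes 120 N, or if a joint passes its speed limit or range.

## Working session

There is one attempt and no reset: what is moved stays moved. The work goes in short steps, Python scripts to look and compute and a shell command to move; the robot and the scene stay as the last step left them, time stands still between calls to the robot, and variables do not carry over. Pictures are saved under pics/ and viewed, about 8 in all and at most 12, crops included, and the job is handed in when it is done.

```bash
mkdir -p pics; ls; python3 - <<'E'
from bench import ctrl, viewer
import cv2
for n in("top","side"):
    im=viewer.camera(n); cv2.imwrite(f"pics/{n}0.png",im[:,:,::-1])
    c=viewer.get_calibration(n); print(n,c)
print(ctrl.get_obs(), ctrl.grip_point_offset)
E
```

```text
pics
top {'camera_matrix': array([[371.46720997,   0.        , 255.57737912],
       [  0.        , 371.46720997, 189.93356355],
       [  0.        ,   0.        ,   1.        ]]), 'R': array([[ 0.01497248, -0.999779  , -0.01475738],
       [-0.99668981, -0.01374347, -0.08012821],
       [ 0.07990769,  0.01590825, -0.99667532]]), 't': array([0.00680294, 0.64035038, 1.20415525])}
side {'camera_matrix': array([[487.30343176,   0.        , 260.2809437 ],
       [  0.        , 487.30343176, 186.89587054],
       [  0.        ,   0.        ,   1.        ]]), 'R': array([[-0.88846792, -0.45878108,  0.01202836],
       [-0.36447184,  0.68941795, -0.62598975],
       [ 0.27889969, -0.56055581, -0.77973851]]), 't': array([0.53165036, 0.28710822, 1.32128701])}
{'time_s': 0.1, 'q': array([-1.42229416e+00,  1.81490459e-01,  1.60785240e+00,  2.92262084e-05,
        1.35381691e+00, -2.06262090e-01]), 'dq': array([-0.00068724, -0.00095447, -0.00137526,  0.0006552 , -0.00182177,
       -0.00122359]), 'joint_efforts': array([-6.13023094e-04, -4.45882881e+01, -3.52238095e+01, -3.01652117e-04,
        4.24216065e-03,  4.10635562e-05]), 'eef_pos': array([ 0.19971134, -0.53869839,  0.23048779]), 'eef_rot': array([-7.82821771e-04,  9.84309252e-01,  1.76450225e-01,  3.68880916e-05]), 'wrist_force': array([ 0.39063812, -0.12537721, -0.58127672]), 'torque': array([-0.03251441, -0.01018782,  0.03737897]), 'opening': 0.9971730995332653} 0.0187
```

View pics/top0.png

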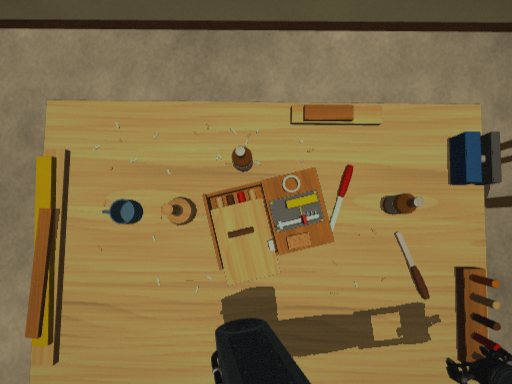

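View pics/side0.png

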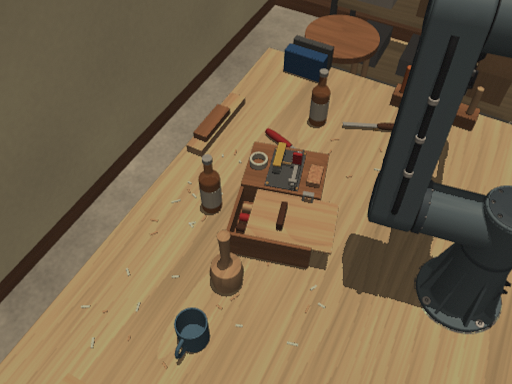

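The top view shows the box at about (268,215), rotated a little: yellow pad (302,200), red tab (304,219), dark cleat (241,232), with the lid open towards the robot. I'll measure these by colour and zoom in.

```bash
cat > h.py <<'E'
import numpy as np, cv2
from bench import ctrl, viewer
def ray(n,uv,z):
    c=viewer.get_calibration(n);K,R,t=c["camera_matrix"],np.array(c["R"]),np.array(c["t"])
    d=R.T@np.linalg.solve(K,[uv[0],uv[1],1.]);o=-R.T@t
    return o+d*(z-o[2])/d[2]
def proj(n,X):
    c=viewer.get_calibration(n);p=c["camera_matrix"]@(np.array(c["R"])@X+c["t"]);return p[:2]/p[2]
def blobs(im,lo,hi,roi,amin=15):
    h=cv2.cvtColor(im,cv2.COLOR_RGB2HSV);m=cv2.inRange(h,lo,hi)
    k=np.zeros_like(m);x0,y0,x1,y1=roi;k[y0:y1,x0:x1]=m[y0:y1,x0:x1]
    return [c for c in cv2.findContours(k,cv2.RETR_EXTERNAL,cv2.CHAIN_APPROX_NONE)[0] if cv2.contourArea(c)>=amin]
E
python3 - <<'E'
from h import *
T=cv2.imread("pics/top0.png")[:,:,::-1].copy();S=cv2.imread("pics/side0.png")[:,:,::-1].copy()
a=cv2.resize(T[165:290,195:345],None,fx=5,fy=5,interpolation=cv2.INTER_CUBIC)[:,:,::-1]
cv2.imwrite("pics/tc.png",a[:600])
b=cv2.resize(S[135:275,220:350],None,fx=4.2,fy=4.2,interpolation=cv2.INTER_CUBIC)[:,:,::-1];cv2.imwrite("pics/sc.png",b)
for n,im,roi in(("top",T,(265,170,335,250)),("side",S,(235,140,335,200))):
  for nm,lo,hi,z in(("yel",(22,150,120),(34,255,255),.129),("red",(0,190,80),(6,255,255),.150)):
    for c in blobs(im,lo,hi,roi,4):
        r=cv2.minAreaRect(c);bx=cv2.boxPoints(r)
        print(n,nm,cv2.contourArea(c),np.round(r[0],1),np.round(r[1],1),"ctr",ray(n,r[0],z).round(4),[ray(n,p,z)[:2].round(3).tolist() for p in bx])
E
```

```text
top yel 221.0 [301.3 199.6] [10.4 30.8] ctr [ 0.6046 -0.1241  0.129 ] [[0.608, -0.075], [0.632, -0.165], [0.601, -0.173], [0.578, -0.083]]
top red 15.0 [304.3 219.1] [8.  2.9] ctr [ 0.546  -0.1309  0.15  ] [[0.556, -0.124], [0.558, -0.132], [0.536, -0.138], [0.534, -0.13]]
```

View pics/tc.png

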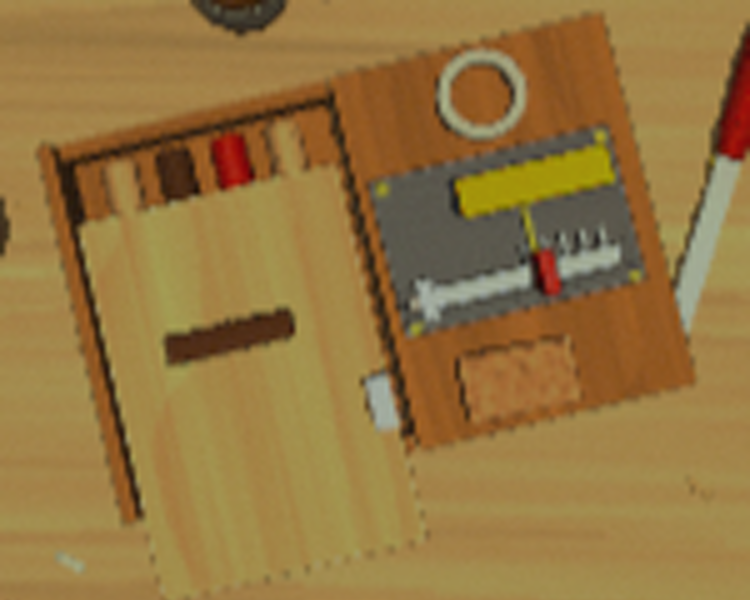

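View pics/sc.png

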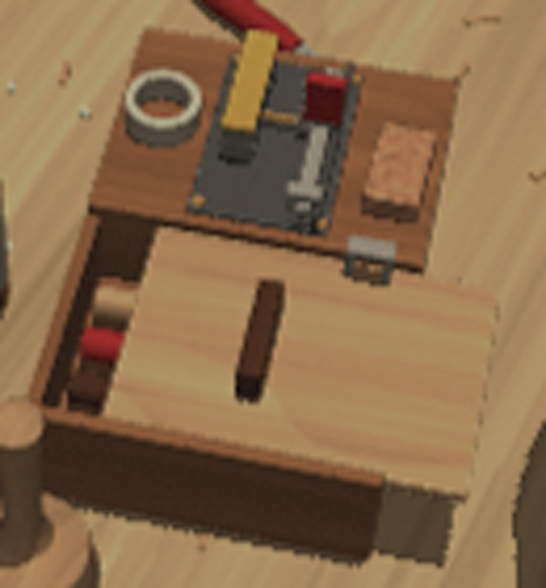

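```bash
cat > fit.py <<'E'
from h import *
from scipy.optimize import least_squares
t=lambda u,v:np.array([u/5+195,v/5+165])-.4
s=lambda u,v:np.array([u/4.2+220,v/4.2+135])-.4
P=[("top",t(602,12),(120,-182,86)),("top",t(693,382),(-120,-182,86)),("top",t(420,450),(-120,0,86)),("top",t(335,78),(120,0,86)),
("top",t(608,145),(37,-155,129)),("top",t(615,182),(13,-155,129)),("top",t(456,180),(37,-60,129)),("top",t(466,216),(13,-60,129)),
("side",s(143,30),(120,-182,86)),("side",s(457,80),(-120,-182,86)),("side",s(247,32),(37,-155,129)),("side",s(279,32),(13,-155,129)),
("side",s(222,130),(37,-60,129)),("side",s(255,132),(13,-60,129)),
("side",s(309,75),(-16,-100,150)),("side",s(345,79),(-44,-100,150))]
def W(p,b): c,s=np.cos(p[2]),np.sin(p[2]);x,y,z=np.array(b)/1000.;return np.array([p[0]+c*x-s*y,p[1]+s*x+c*y,z])
res=lambda p:np.concatenate([proj(n,W(p,b))-uv for n,uv,b in P])
r=least_squares(res,[.58,-.03,.2],loss="soft_l1")
print("pose",r.x.round(4),"yaw deg",np.degrees(r.x[2]).round(2))
for (n,uv,b),e in zip(P,res(r.x).reshape(-1,2)):print(n,b,e.round(1))
# cleat top ray centre 
c=r.x
def B(X): R=np.array([[np.cos(c[2]),np.sin(c[2])],[-np.sin(c[2]),np.cos(c[2])]]);return R@(X[:2]-c[:2])*1000
print("cleat box top-ctr",B(ray("top",t(228,335),.116)),"tab",B(ray("top",t(546,270),.15)))
for nm,b in(("cleat0",(30,95,116)),("tab",(-30,-100,150)),("catch",(25,-107,129))):print(nm,W(c,b).round(4))
E
python3 fit.py
```

```text
pose [ 0.5498 -0.0282  0.257 ] yaw deg 14.73
top (120, -182, 86) [ 0.7 -0.5]
top (-120, -182, 86) [ 2.1 -0.1]
top (-120, 0, 86) [-0.2  0.5]
top (120, 0, 86) [-1.8  0.2]
top (37, -155, 129) [-0.1 -0.5]
top (13, -155, 129) [ 0.5 -0.2]
top (37, -60, 129) [-0.2  0. ]
top (13, -60, 129) [-0.3  0.5]
side (120, -182, 86) [ 0.3 -0.7]
side (-120, -182, 86) [0.5 0.1]
side (37, -155, 129) [-0.  -0.4]
side (13, -155, 129) [0.1 0.9]
side (37, -60, 129) [-0.4 -1. ]
side (13, -60, 129) [-0.2 -0. ]
side (-16, -100, 150) [-0.5  0.5]
side (-44, -100, 150) [0.4 1.2]
cleat box top-ctr [-20.8591179   96.05789822] tab [-28.14423253 -97.45185502]
cleat0 [0.5546 0.0713 0.116 ]
tab [ 0.5462 -0.1325  0.15  ]
catch [ 0.6011 -0.1253  0.129 ]
```

Fit residuals are about 1 px: box at (0.550, -0.028), yaw 14.7°, lid about 51 mm open. Next I turn the tool so its x follows box +y and its y follows box +x, with the fingers shut.

```bash
cat > st.py <<'E'
from h import *
from scipy.spatial.transform import Rotation as Ro
import sys
c=[float(v) for v in open("pose.txt").read().split()]
o=ctrl.get_obs();R=Ro.from_quat(np.roll(o["eef_rot"],-1)).as_matrix()
C,S=np.cos(c[2]),np.sin(c[2]);Bz=np.array([[C,S],[-S,C]])
p=Bz@(o["eef_pos"][:2]-c[:2])*1000
Rb=np.array([[C,S,0],[-S,C,0],[0,0,1]])
D=np.array([[0,1,0],[1,0,0],[0,0,-1.]])
rv=Ro.from_matrix((Rb@R).T@D).as_rotvec()
f=Rb@o["wrist_force"]
print("t %.2f boxTCP mm %s z %.1f | turn needed units %s | F box %s | open %.3f"%(o["time_s"],p.round(1),o["eef_pos"][2]*1000,(np.degrees(rv)/30).round(3),f.round(1),o["opening"]))
if len(sys.argv)>3:
    g=np.array([float(v) for v in sys.argv[1:4]]);d=np.array([g[0]-p[0],g[1]-p[1],g[2]-o["eef_pos"][2]*1000])
    print("travel units total",((Rb@R).T@d/150).round(3))
E
echo .5498 -.0282 .257 > pose.txt
python3 -m handwheel '[{"travel":[0,0,0],"dr":[0,0,-0.235]},{"travel":[0,0,0],"dr":[0,0,-0.235]},{"travel":[0,0,0],"dr":[0,0,-0.235]},{"travel":[0,0,0],"dr":[0,0,-0.235]},{"travel":[0,0,0],"dr":[0,0,-0.235]},{"travel":[0,0,0],"dr":[0,0,-0.235]},{"travel":[0,0,0],"dr":[0,0,-0.235]},{"travel":[0,0,0],"dr":[0,0,-0.235]},{"travel":[0,0,0],"dr":[0,0,-0.235]},{"travel":[0,0,0],"dr":[0,0,-0.235]},{"travel":[0,0,0],"dr":[0,0,-0.235]},{"travel":[0,0,0],"dr":[0,0,-0.235]},{"travel":[0,0,0],"dr":[0,0,0]}]' -1
python3 st.py -62 95 180
```

```text
time_s: 1.18
eef_pos: [0.199, -0.534, 0.2231]
eef_rot: [-0.005, 0.597, 0.802, 0.005]
wrist_force: [0.4, 0.6, 0.7]
opening: 0.001
t 1.18 boxTCP mm [-467.8 -400. ] z 223.1 | turn needed units [ 0.004 -0.029  0.063] | F box [0.5 0.5 0.7] | open 0.001
travel units total [3.204 2.813 0.342]
```

```bash
python3 -m handwheel '[{"travel":[0.17,0.145,-0.01],"dr":[0,0,0.06]},{"travel":[0.17,0.145,-0.01],"dr":[0,-0.03,0]},{"travel":[0.17,0.145,-0.01],"dr":[0,0,0]},{"travel":[0.17,0.145,-0.01],"dr":[0,0,0]},{"travel":[0.17,0.145,-0.01],"dr":[0,0,0]},{"travel":[0.17,0.145,-0.01],"dr":[0,0,0]},{"travel":[0.17,0.145,-0.01],"dr":[0,0,0]},{"travel":[0.17,0.145,-0.01],"dr":[0,0,0]},{"travel":[0.17,0.145,-0.01],"dr":[0,0,0]},{"travel":[0.17,0.145,-0.01],"dr":[0,0,0]},{"travel":[0.17,0.145,-0.01],"dr":[0,0,0]},{"travel":[0.17,0.145,-0.01],"dr":[0,0,0]},{"travel":[0.17,0.145,-0.01],"dr":[0,0,0]},{"travel":[0.17,0.145,-0.01],"dr":[0,0,0]},{"travel":[0.17,0.145,-0.01],"dr":[0,0,0]},{"travel":[0.17,0.145,-0.01],"dr":[0,0,0]},{"travel":[0.17,0.145,-0.01],"dr":[0,0,0]},{"travel":[0.17,0.145,-0.01],"dr":[0,0,0]},{"travel":[0,0,0],"dr":[0,0,0]}]'
python3 st.py -62 95 180
```

```text
time_s: 2.77
eef_pos: [0.4876, 0.026, 0.2492]
eef_rot: [-0.0, 0.645, 0.764, 0.003]
wrist_force: [-0.6, 0.4, 0.1]
opening: 0.002
t 2.77 boxTCP mm [-46.4  68.2] z 249.2 | turn needed units [ 0.007 -0.007 -0.169] | F box [-0.5  0.5  0.1] | open 0.002
travel units total [ 0.167 -0.121  0.462]
```

```bash
python3 -m handwheel '[{"travel":[0,0,0.1],"dr":[0,0,-0.169]},{"travel":[0.1,-0.07,0.1],"dr":[0,0,0]},{"travel":[0.09,-0.07,0.1],"dr":[0,0,0]},{"travel":[0,0,0],"dr":[0,0,0]},{"travel":[0,0,0.15],"dr":[0,0,0]},{"travel":[0,0,0.1],"dr":[0,0,0]},{"travel":[0,0,0],"dr":[0,0,0]}]'
python3 st.py -62 95 104
```

```text
time_s: 3.35
eef_pos: [0.461, 0.0505, 0.1651]
eef_rot: [0.002, 0.616, 0.788, 0.003]
wrist_force: [-1.4, -0.0, -1.0]
opening: 0.002
t 3.35 boxTCP mm [-65.9  98.7] z 165.1 | turn needed units [ 0.012 -0.002 -0.024] | F box [-1.3  0.3 -1. ] | open 0.002
travel units total [-0.025  0.024  0.408]
```

```bash
python3 -m handwheel '[{"travel":[-0.02,0.01,0.15],"dr":[0.01,0,-0.024]},{"travel":[0,0,0.15],"dr":[0,0,0]},{"travel":[0,0,0.08],"dr":[0,0,0]},{"travel":[0,0,0],"dr":[0,0,0]}]'
python3 st.py -62 95 104
python3 - <<'E'
from h import *
T=viewer.camera("top")[:,:,::-1];S=viewer.camera("side")[:,:,::-1]
a=cv2.resize(T[165:290,195:345],(480,400));b=cv2.resize(S[135:275,220:350],(312,400))
cv2.imwrite("pics/p1.png",np.hstack([a,b]))
E
```

```text
time_s: 3.68
eef_pos: [0.4676, 0.0451, 0.1108]
eef_rot: [0.003, 0.614, 0.789, 0.002]
wrist_force: [0.5, 0.3, -0.3]
opening: -0.0
t 3.68 boxTCP mm [-60.9  91.8] z 110.8 | turn needed units [ 0.012  0.005 -0.018] | F box [ 0.6  0.2 -0.3] | open -0.000
travel units total [ 0.021 -0.008  0.046]
```

View pics/p1.png

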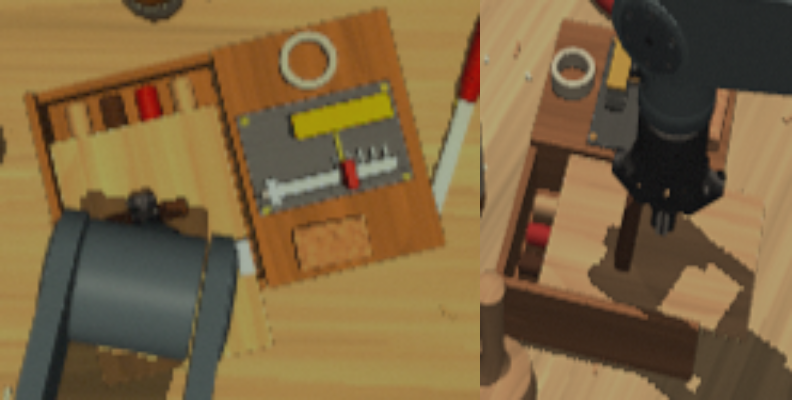

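The side view shows the shut fingertips (660,215) just behind the cleat (630,240) on its -x side. Pushing now.

```bash
python3 -m handwheel '[{"travel":[0.01,0.02,0.04],"dr":[0.01,0,-0.018]},{"travel":[0,0.04,0],"dr":[0,0,0]},{"travel":[0,0.04,0],"dr":[0,0,0]},{"travel":[0,0.04,0],"dr":[0,0,0]},{"travel":[0,0.04,0],"dr":[0,0,0]},{"travel":[0,0.04,0],"dr":[0,0,0]},{"travel":[0,0.04,0],"dr":[0,0,0]},{"travel":[0,0.04,0],"dr":[0,0,0]},{"travel":[0,0.04,0],"dr":[0,0,0]}]'
python3 st.py 6 95 104
```

```text
time_s: 4.53
eef_pos: [0.5237, 0.0595, 0.1111]
eef_rot: [0.004, 0.611, 0.792, -0.0]
wrist_force: [-1.7, -1.6, 0.4]
opening: -0.002
t 4.53 boxTCP mm [-2.9 91.4] z 111.1 | turn needed units [0.008 0.013 0.   ] | F box [-2.  -1.1  0.4] | open -0.002
travel units total [0.024 0.059 0.047]
```

```bash
python3 -m handwheel '[{"travel":[0,0.015,0.04],"dr":[0,0,0]},{"travel":[0,0.02,0.02],"dr":[0,0,0]},{"travel":[0,0.02,0],"dr":[0,0,0]},{"travel":[0,0.02,0],"dr":[0,0,0]}]'
python3 st.py 6 95 104
```

```text
time_s: 4.87
eef_pos: [0.5429, 0.0643, 0.1103]
eef_rot: [0.009, 0.61, 0.792, 0.004]
wrist_force: [-24.4, -10.7, 14.7]
opening: -0.002
t 4.87 boxTCP mm [16.8 91.2] z 110.3 | turn needed units [0.033 0.016 0.002] | F box [-26.3  -4.2  14.7] | open -0.002
travel units total [ 0.026 -0.073  0.041]
```

```bash
python3 -m handwheel '[{"travel":[0,0,0],"dr":[0,0,0]},{"travel":[0,-0.1,0],"dr":[0,0,0]},{"travel":[0,-0.1,-0.1],"dr":[0,0,0]},{"travel":[0,-0.15,-0.2],"dr":[0,0,0]},{"travel":[-0.1,-0.15,-0.2],"dr":[0,0,0]},{"travel":[-0.1,-0.1,-0.2],"dr":[0,0,0]},{"travel":[-0.2,-0.1,-0.1],"dr":[0,0,0]},{"travel":[-0.2,0,0],"dr":[0,0,0]},{"travel":[-0.2,0,0],"dr":[0,0,0]},{"travel":[-0.2,0,0],"dr":[0,0,0]},{"travel":[0,0,0],"dr":[0,0,0]}]' -0.05
python3 st.py -5 -128 180
python3 - <<'E'
from h import *
T=viewer.camera("top")[:,:,::-1];S=viewer.camera("side")[:,:,::-1]
cv2.imwrite("pics/T2.png",T);cv2.imwrite("pics/S2.png",S)
a=cv2.resize(T[165:290,195:345],(480,400),interpolation=2);b=cv2.resize(S[135:275,220:350],(312,400))
cv2.imwrite("pics/p2.png",np.hstack([a,b]))
E
```

```text
time_s: 5.78
eef_pos: [0.4758, -0.1137, 0.2366]
eef_rot: [0.009, 0.607, 0.794, -0.0]
wrist_force: [0.1, -0.3, -0.0]
opening: 0.474
t 5.78 boxTCP mm [-93.3 -63.9] z 236.6 | turn needed units [0.021 0.028 0.016] | F box [ 0.1 -0.3 -0. ] | open 0.474
travel units total [-0.427  0.581  0.39 ]
```

View pics/p2.png

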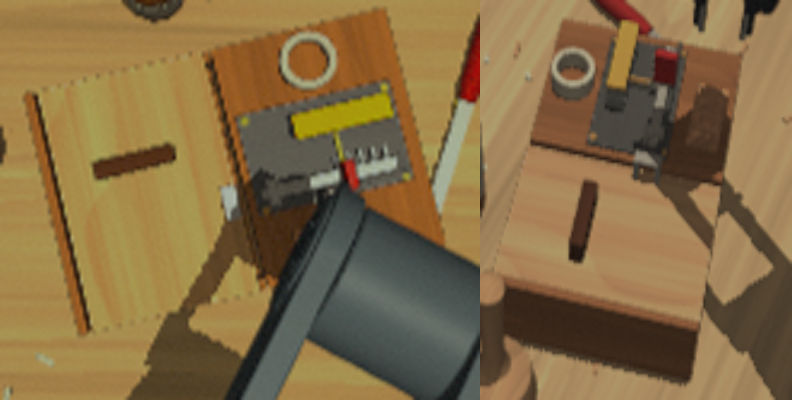

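Lid appears fully shut: its edge is flush and there is no gap left at the far end. I'll check the cleat coordinate, then go above the start point behind the tab.

```bash
python3 - <<'E'
from h import *
c=[float(v) for v in open("pose.txt").read().split()]
def B(X): R=np.array([[np.cos(c[2]),np.sin(c[2])],[-np.sin(c[2]),np.cos(c[2])]]);return (R@(X[:2]-c[:2])*1000).round(1)
T=cv2.imread("pics/T2.png")[:,:,::-1].copy();S=cv2.imread("pics/S2.png")[:,:,::-1].copy()
for n,im,roi in(("top",T,(218,205,255,225)),("side",S,(250,190,275,230))):
    g=cv2.cvtColor(im,cv2.COLOR_RGB2GRAY);m=np.zeros_like(g);x0,y0,x1,y1=roi;m[y0:y1,x0:x1]=(g[y0:y1,x0:x1]<75)*255
    k=max(cv2.findContours(m,0,cv2.CHAIN_APPROX_NONE)[0],key=cv2.contourArea);r=cv2.minAreaRect(k)
    print(n,r,B(ray(n,r[0],.116)),"proj of expected",proj(n,np.array([.5546,.0713,.116])))
    print([B(ray(n,p,.116)).tolist() for p in cv2.boxPoints(r)])
E
```

```text
top ((236.52943420410156, 215.11766052246094), (5.3357834815979, 25.70877456665039), 75.96376037597656) [30.4 95.2] proj of expected [236.61426384 215.25884061]
[[38.5, 134.5], [38.6, 56.0], [22.4, 55.9], [22.2, 134.3]]
side ((262.44122314453125, 212.23532104492188), (7.276068210601807, 28.376667022705078), 14.03624439239502) [ 29.3 105.5] proj of expected [263.02982953 209.17335279]
[[38.4, 151.5], [40.4, 56.1], [19.8, 57.7], [18.6, 152.8]]
```

```bash
python3 -m handwheel '[{"travel":[-0.14,0,0],"dr":[0.02,0.028,0.016]},{"travel":[-0.14,0,0],"dr":[0,0,0]},{"travel":[-0.13,0.1,0],"dr":[0,0,0]},{"travel":[0,0.12,0],"dr":[0,0,0]},{"travel":[0,0.12,0],"dr":[0,0,0]},{"travel":[0,0.12,0],"dr":[0,0,0]},{"travel":[0,0.1,0.1],"dr":[0,0,0]},{"travel":[0,0.0,0.1],"dr":[0,0,0]},{"travel":[0,0,0],"dr":[0,0,0]}]' 0.05
python3 st.py -2.5 -126 160
```

```text
time_s: 6.63
eef_pos: [0.5769, -0.1363, 0.2019]
eef_rot: [-0.004, 0.607, 0.795, 0.003]
wrist_force: [-0.6, 0.6, -0.6]
opening: 0.524
t 6.63 boxTCP mm [  -1.2 -111.5] z 201.9 | turn needed units [ 0.001 -0.018  0.019] | F box [-0.4  0.7 -0.6] | open 0.524
travel units total [-0.099 -0.01   0.278]
```

Cleat reads (30.4, 95.2), so the lid is shut and the box pose is good to under 1 mm. Descending behind the tab.

```bash
python3 -m handwheel '[{"travel":[-0.09,-0.01,0],"dr":[0,-0.018,0.019]},{"travel":[0,0,0.1],"dr":[0,0,0]},{"travel":[0,0,0.1],"dr":[0,0,0]},{"travel":[0,0,0],"dr":[0,0,0]}]' 0.16
python3 st.py -2.5 -124 140
python3 - <<'E'
from h import *
T=viewer.camera("top")[:,:,::-1];S=viewer.camera("side")[:,:,::-1]
b=cv2.resize(S[135:205,235:335],(800,560),interpolation=2)
cv2.imwrite("pics/p3.png",b)
E
```

```text
time_s: 6.97
eef_pos: [0.5801, -0.1486, 0.1727]
eef_rot: [0.001, 0.61, 0.793, 0.0]
wrist_force: [-0.5, 0.1, -1.6]
opening: 0.582
t 6.97 boxTCP mm [  -1.3 -124.1] z 172.7 | turn needed units [0.004 0.004 0.005] | F box [-0.5  0.2 -1.6] | open 0.582
travel units total [ 0.001 -0.008  0.218]
```

View pics/p3.png

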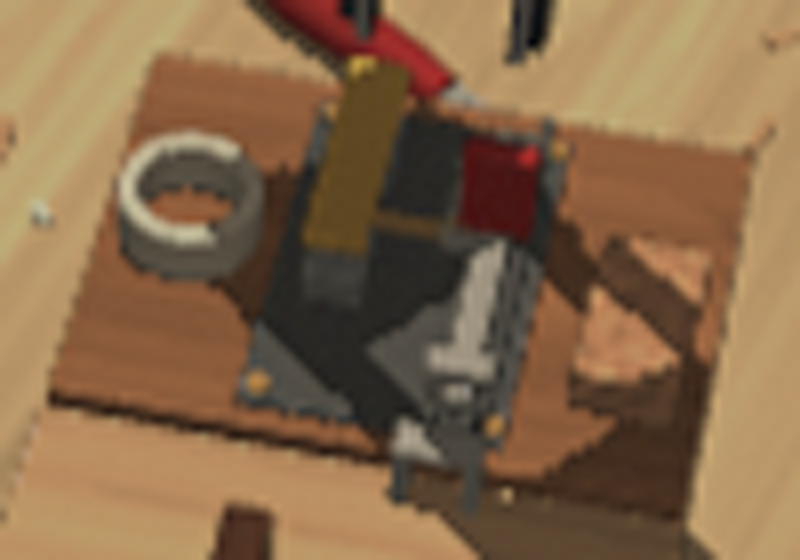

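Fingertips are at crop (362,35) and (520,58), above and behind the pad and tab. Checking them in box coordinates.

```bash
python3 - <<'E'
from h import *
c=[float(v) for v in open("pose.txt").read().split()]
def B(X): R=np.array([[np.cos(c[2]),np.sin(c[2])],[-np.sin(c[2]),np.cos(c[2])]]);return (R@(X[:2]-c[:2])*1000).round(1)
for z in(.173,.18):
  for u,v in((343,15),(362,38),(383,15),(512,62),(525,60),(548,40)):print(z,(u,v),B(ray("side",(235+u/8-.4,135+v/8-.4),z)))
E
```

```text
0.173 (343, 15) [  37.3 -133.8]
0.173 (362, 38) [  28.2 -123.8]
0.173 (383, 15) [  22.9 -137.2]
0.173 (512, 62) [ -27.7 -124.4]
0.173 (525, 60) [ -32.2 -126.5]
0.173 (548, 40) [ -38.7 -138.5]
0.18 (343, 15) [  36.3 -126.9]
0.18 (362, 38) [  27.2 -117. ]
0.18 (383, 15) [  21.9 -130.3]
0.18 (512, 62) [ -28.3 -117.6]
0.18 (525, 60) [ -32.8 -119.7]
0.18 (548, 40) [ -39.3 -131.6]
```

```bash
python3 -m handwheel '[{"travel":[0,-0.008,0.1],"dr":[0,0,0]},{"travel":[0,0,0.05],"dr":[0,0,0]},{"travel":[0,0,0.03],"dr":[0,0,0]},{"travel":[0,0,0],"dr":[0,0,0]}]'
python3 st.py -2.5 -124 125
```

```text
time_s: 7.4
eef_pos: [0.583, -0.1515, 0.1535]
eef_rot: [0.007, 0.61, 0.792, 0.001]
wrist_force: [-1.3, 0.3, 0.0]
opening: 0.581
t 7.40 boxTCP mm [   0.7 -127.6] z 153.5 | turn needed units [0.021 0.02  0.003] | F box [-1.2  0.6  0. ] | open 0.581
travel units total [ 0.026 -0.024  0.189]
```

```bash
python3 -m handwheel '[{"travel":[0.02,-0.02,0.05],"dr":[0.021,0.02,0]},{"travel":[0,0,0.05],"dr":[0,0,0]},{"travel":[0,0,0.02],"dr":[0,0,0]},{"travel":[0,0,0],"dr":[0,0,0]}]' 0.02
python3 st.py -2.5 -124 115
```

```text
time_s: 7.73
eef_pos: [0.5802, -0.1498, 0.1362]
eef_rot: [0.001, 0.61, 0.792, 0.0]
wrist_force: [0.3, 0.9, 0.0]
opening: 0.51
t 7.73 boxTCP mm [  -1.5 -125.4] z 136.2 | turn needed units [0.003 0.002 0.003] | F box [0.5 0.8 0. ] | open 0.510
travel units total [ 0.009 -0.007  0.141]
```

```bash
python3 -m handwheel '[{"travel":[0.005,-0.006,0.04],"dr":[0,0,0]},{"travel":[0,0,0.04],"dr":[0,0,0]},{"travel":[0,0,0],"dr":[0,0,0]}]'
python3 st.py -2.5 -124 115
```

```text
time_s: 7.98
eef_pos: [0.5798, -0.1495, 0.1238]
eef_rot: [0.002, 0.61, 0.792, 0.001]
wrist_force: [-1.1, 0.3, 4.2]
opening: 0.51
t 7.98 boxTCP mm [  -1.8 -125. ] z 123.8 | turn needed units [0.005 0.004 0.003] | F box [-1.   0.5  4.2] | open 0.510
travel units total [ 0.007 -0.005  0.058]
```

```bash
python3 -m handwheel '[{"travel":[0,0,0.04],"dr":[0,0,0]},{"travel":[0,0,0.02],"dr":[0,0,0]},{"travel":[0,0,0],"dr":[0,0,0]}]'
python3 st.py -2.5 -124 115
```

```text
time_s: 8.23
eef_pos: [0.5806, -0.1498, 0.1163]
eef_rot: [0.002, 0.61, 0.792, 0.001]
wrist_force: [-4.2, 0.0, 6.0]
opening: 0.51
t 8.23 boxTCP mm [  -1.1 -125.4] z 116.3 | turn needed units [0.008 0.006 0.004] | F box [-4.   1.1  6. ] | open 0.510
travel units total [ 0.009 -0.009  0.008]
```

```bash
python3 -m handwheel '[{"travel":[0,-0.005,0.02],"dr":[0,0,0]},{"travel":[0,0,0.015],"dr":[0,0,0]},{"travel":[0,0,0.015],"dr":[0,0,0]}]'
python3 st.py -2.5 -124 115
```

```text
time_s: 8.48
eef_pos: [0.5809, -0.1498, 0.1145]
eef_rot: [0.003, 0.609, 0.793, 0.001]
wrist_force: [-10.9, 2.5, 17.9]
opening: 0.509
t 8.48 boxTCP mm [  -0.9 -125.6] z 114.5 | turn needed units [0.011 0.007 0.006] | F box [-9.9  5.2 17.9] | open 0.509
travel units total [ 0.01  -0.011 -0.003]
```

Catch is bottomed (18 N, TCP z 114.5). Now pushing the tab along +y.

```bash
python3 -m handwheel '[{"travel":[0.03,-0.005,0.008],"dr":[0.01,0.007,0]},{"travel":[0.03,0,0.008],"dr":[0,0,0]},{"travel":[0.03,0,0.008],"dr":[0,0,0]},{"travel":[0.03,0,0.008],"dr":[0,0,0]},{"travel":[0.03,0,0.008],"dr":[0,0,0]}]'
python3 st.py -2.5 -80 115
```

```text
time_s: 8.9
eef_pos: [0.5814, -0.1378, 0.1184]
eef_rot: [0.013, 0.61, 0.792, -0.002]
wrist_force: [-1.8, -6.6, 4.9]
opening: 0.511
t 8.90 boxTCP mm [   2.7 -114.1] z 118.4 | turn needed units [0.025 0.044 0.002] | F box [-3.4 -5.9  4.9] | open 0.511
travel units total [ 0.228 -0.035  0.017]
```

```bash
python3 -m handwheel '[{"travel":[0.01,-0.015,0.03],"dr":[0.03,0.045,0]},{"travel":[0.02,-0.01,0.015],"dr":[0,0,0]},{"travel":[0.03,0,0.012],"dr":[0,0,0]}]'
python3 st.py -2.5 -80 115
```

```text
time_s: 9.15
eef_pos: [0.5811, -0.1352, 0.1158]
eef_rot: [0.007, 0.61, 0.792, -0.001]
wrist_force: [-3.0, -7.9, 8.1]
opening: 0.514
t 9.15 boxTCP mm [   3.  -111.4] z 115.8 | turn needed units [0.014 0.024 0.001] | F box [-4.9 -6.9  8.1] | open 0.514
travel units total [ 0.21  -0.037  0.003]
```

```bash
python3 -m handwheel '[{"travel":[0.05,-0.015,0.015],"dr":[0.015,0.025,0]},{"travel":[0.05,-0.015,0.015],"dr":[0.005,0.01,0]},{"travel":[0.05,-0.01,0.015],"dr":[0.005,0.01,0]}]'
python3 st.py -2.5 -80 115
```

```text
time_s: 9.4
eef_pos: [0.5777, -0.1239, 0.1161]
eef_rot: [0.007, 0.611, 0.791, 0.001]
wrist_force: [1.3, -8.2, 6.1]
opening: 0.51
t 9.40 boxTCP mm [  2.7 -99.6] z 116.1 | turn needed units [ 0.018  0.018 -0.003] | F box [-0.8 -8.2  6.1] | open 0.510
travel units total [ 0.131 -0.035  0.005]
```

Moving well (bolt about 16 mm). Continuing with the catch held.

```bash
python3 -m handwheel '[{"travel":[0.05,-0.02,0.018],"dr":[0.015,0.015,0]},{"travel":[0.05,-0.015,0.015],"dr":[0.005,0.01,0]},{"travel":[0.05,-0.01,0.015],"dr":[0.005,0.01,0]}]'
python3 st.py -2.5 -80 115
```

```text
time_s: 9.65
eef_pos: [0.5742, -0.1123, 0.1162]
eef_rot: [0.009, 0.612, 0.791, 0.002]
wrist_force: [-0.3, -8.4, 6.3]
opening: 0.506
t 9.65 boxTCP mm [  2.3 -87.6] z 116.2 | turn needed units [ 0.025  0.023 -0.008] | F box [-2.4 -8.1  6.3] | open 0.506
travel units total [ 0.051 -0.032  0.007]
```

```bash
python3 -m handwheel '[{"travel":[0.04,-0.02,0.02],"dr":[0.02,0.02,0]},{"travel":[0.04,-0.015,0.018],"dr":[0.005,0.01,0]},{"travel":[0.04,-0.01,0.018],"dr":[0.005,0.01,0]}]'
python3 st.py -2.5 -80 115
```

```text
time_s: 9.9
eef_pos: [0.5721, -0.1049, 0.1159]
eef_rot: [0.009, 0.613, 0.79, 0.002]
wrist_force: [0.2, -8.4, 8.5]
opening: 0.513
t 9.90 boxTCP mm [  2.1 -79.8] z 115.9 | turn needed units [ 0.028  0.023 -0.01 ] | F box [-2.  -8.2  8.5] | open 0.513
travel units total [-0.001 -0.031  0.006]
```

```bash
python3 -m handwheel '[{"travel":[0.04,-0.015,0.018],"dr":[0.02,0.02,0]},{"travel":[0.04,-0.01,0.018],"dr":[0.005,0.01,0]}]'
python3 st.py -2.5 -78 115
```

```text
time_s: 10.07
eef_pos: [0.572, -0.1044, 0.116]
eef_rot: [0.011, 0.612, 0.79, -0.001]
wrist_force: [-0.9, -19.4, 5.9]
opening: 0.513
t 10.07 boxTCP mm [  2.1 -79.4] z 116.0 | turn needed units [ 0.022  0.037 -0.008] | F box [ -5.8 -18.5   5.9] | open 0.513
travel units total [ 0.009 -0.031  0.006]
```

Hard stop reached (19 N in y with no more travel). I back off with the catch still held, then look before releasing.

```bash
python3 -m handwheel '[{"travel":[0,0,0.018],"dr":[0,0,0]},{"travel":[0,0,0.018],"dr":[0,0,0]}]'
python3 st.py -2.5 -80 115
python3 - <<'E'
from h import *
S=viewer.camera("side")[:,:,::-1]
cv2.imwrite("pics/p4.png",cv2.resize(S[135:205,235:335],(800,560),interpolation=2))
E
```

```text
time_s: 10.23
eef_pos: [0.574, -0.1066, 0.1141]
eef_rot: [0.014, 0.613, 0.79, -0.001]
wrist_force: [-7.8, 6.4, 19.5]
opening: 0.511
t 10.23 boxTCP mm [  3.4 -82. ] z 114.1 | turn needed units [ 0.029  0.045 -0.009] | F box [-5.9  8.2 19.5] | open 0.511
travel units total [ 0.013 -0.04  -0.007]
```

View pics/p4.png

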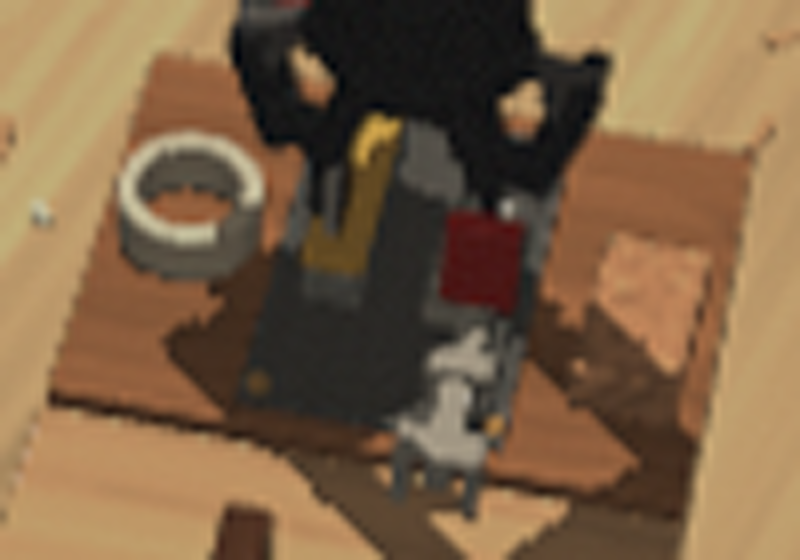

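The bolt bar (440,430) is inside the staple (435,465), the finger is on the yellow pad and the tab has moved to (482,260). Releasing straight up.

```bash
python3 -m handwheel '[{"travel":[-0.005,0,-0.05],"dr":[0,0,0]},{"travel":[0,0,-0.1],"dr":[0,0,0]},{"travel":[0,0,-0.15],"dr":[0,0,0]},{"travel":[0,0,-0.2],"dr":[0,0,0]},{"travel":[0,0,-0.2],"dr":[0,0,0]},{"travel":[-0.1,-0.15,-0.1],"dr":[0,0,0]},{"travel":[-0.2,-0.2,0],"dr":[0,0,0]},{"travel":[-0.2,-0.2,0],"dr":[0,0,0]},{"travel":[-0.2,-0.2,0],"dr":[0,0,0]},{"travel":[-0.2,-0.2,0],"dr":[0,0,0]},{"travel":[-0.2,-0.2,0],"dr":[0,0,0]},{"travel":[0,0,0],"dr":[0,0,0]},{"travel":[0,0,0],"dr":[0,0,0]}]'
python3 st.py
python3 - <<'E'
from h import *
T=viewer.camera("top")[:,:,::-1];S=viewer.camera("side")[:,:,::-1]
a=cv2.resize(T[165:265,195:345],(400,267),interpolation=2);a=np.vstack([a,0*a])[:400]
b=cv2.resize(S[135:235,230:330],(400,400),interpolation=2)
cv2.imwrite("pics/p5.png",np.hstack([a,b]))
c=[float(v) for v in open("pose.txt").read().split()]
def W(x,y,z): s,k=np.sin(c[2]),np.cos(c[2]);return np.array([c[0]+k*x-s*y,c[1]+s*x+k*y,z])
for y in(-.1,-.064):print("tab top expected side crop",(proj("side",W(-.03,y,.15))-[230,135])*4+[400,0])
for z in(.129,.117):print("pad near end edge mid, side crop",(proj("side",W(.025,-.06,z))-[230,135])*4+[400,0])
E
```

```text
time_s: 11.37
eef_pos: [0.4445, -0.3111, 0.2434]
eef_rot: [0.017, 0.61, 0.792, -0.001]
wrist_force: [-0.2, 0.2, -0.5]
opening: 0.508
t 11.37 boxTCP mm [-173.8 -246.8] z 243.4 | turn needed units [0.036 0.055 0.001] | F box [-0.2  0.2 -0.5] | open 0.508
tab top expected side crop [669.5704599   75.12279283]
tab top expected side crop [661.04384763 110.87169268]
pad near end edge mid, side crop [584.29127891 121.05790307]
pad near end edge mid, side crop [583.68509553 131.79456644]
```

View pics/p5.png

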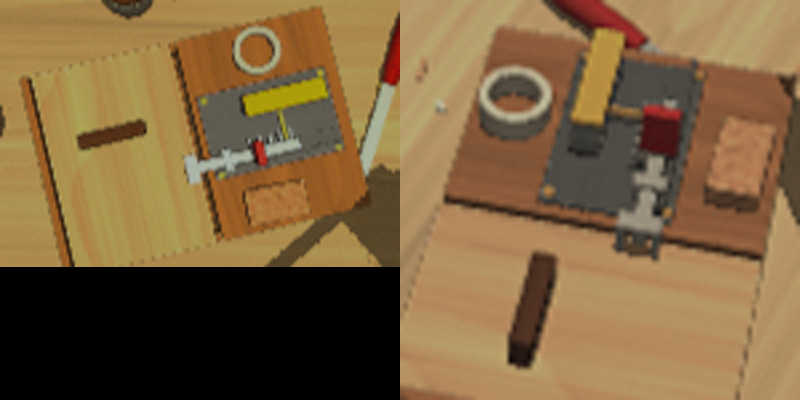

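The tab top is at about (661,109), against 110.9 expected for home. The pad's near edge is at about y 121, which matches "up" (121) rather than "down" (132). The lid is shut and the bystanders have not moved.

```bash
python3 -c "
from bench import ctrl
print(ctrl.hand_in())"
```

```text
the job is handed in; nothing more can be done
None
```

The chisel box is shut and bolted, and I handed the job in at about 11.5 s of the 48 s allowed; no verdict was reported.

- **Lid:** I pushed the cleat with shut fingers until the lid hit its stop at 26 N. The top view then put the cleat at box (30.4, 95.2) mm, against (30, 95) for fully shut.
- **Catch and bolt:** One fingertip pressed the catch down to its bottom stop while the other pushed the red tab. The bolt ran to its hard stop: the force along the bolt rose to 19 N with no further travel. I then released straight up.
- **Last checks:** The final side picture shows:
  - the bolt inside the staple;
  - the tab within 2 pixels (about 2 mm) of its expected home position;
  - the catch pad at its "up" height.

  The tape roll, sanding block and the other bystanders visible in the crops had not visibly moved. The arm was clear of everything, with wrist force under 1 N.

**What disagreed:**
- **Finger thickness:** The fingertips were thinner than I assumed from the figures, so cleat contact came about 10 mm later than planned.
- **Catch during the slide:** At the start of the slide the tool tilted and rose about 4 mm. I estimate the catch was still about 8 mm down at that reading. I corrected it, and no reading after that showed the catch up.

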